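# Lock the caddy in its hooped cradle

## Task

Lock the blue lidded caddy into its cradle: lift the red-barred lever arch all the way up so that the two steel hoops swing open, slide the caddy along the counter (do not pick it up or tip it over) squarely in until it is fully home against the back plate, then press the lever arch fully down so that the hoops close over the caddy. Leave the tray, bowl, mugs, soap bottle and brush where they are.

Things in the scene. Friction and masses are not known exactly. Their poses are not given: they have to be found in the camera images.
- cradle: Aluminium cradle bolted to the counter, open towards the robot, no floor. Origin: on the counter where the caddy's underside centre is when fully home; x points inwards (away from the robot), y left, z up. The back plate's front face is at x = +45 mm (170 mm wide, 85 mm high). The lever arch stands at its left side.
- mouth (a point): Mouth of the cradle: on its centre line, on the counter, 91 mm before its origin (cradle x = -91 mm). Guides 25 mm high, 6 mm thick, inner faces at y = +-70 mm from x = +45 to -45 mm, then flaring out at 32 degrees to about +-98 mm here.
- hoop_hinge (a point): Middle of the hoops' hinge (along y) on the back plate, cradle x 55, z 95 mm. Two hoops of 8 mm bar at y = +-40 mm. Shut, they arch over the bay (top at z 122 mm) and hang down in front of it at x = -56 mm to z = 36 mm, 6 mm clear of a caddy that is home. Fully open they stand upright to about z = 217 mm, all at x > 10 mm.
- lever_hinge (a point): Middle of the lever arch's hinge (along y): cradle x 40, y 135, z 52 mm, between two brackets 64 mm high (outer faces at y 90 and 180 mm, x 32 to 48 mm) over a 6 mm foot plate (x 19 to 69 mm). Otherwise the space under the lever, a U of 8 mm bar, is free.
- lever (a joint): Lever arch angle, rad: 0 pressed down, hoops shut (starts at 0 to 0.05); 1.1 fully up, hoops open; stops at both ends. Bar on the robot's side of the hinge: swings up and away from the robot to open. Stiff, stays where left, 2 to 4 N at the bar moves it. At angle q the bar's centre is 119.6 mm from the hinge, 0.1 + q rad above the cradle's level -x direction.
- hoops (a joint): Angle of the two hoops, rad: 0 shut, about 1.7 open. Driven by the lever: 1.55 times its angle.
- lever_bar (a point): Centre of the red round cross bar of the lever arch: 12 mm thick, 76 mm long along the cradle's y. 64 mm above the counter at lever angle 0, 163 mm when fully up, so that fingers can reach beneath it from the robot's side.
- caddy: Blue plastic caddy with a white clipped-on lid (one rigid piece), 90 mm in x, 130 mm in y, 70 mm high, 0.25 to 0.5 kg, too wide to straddle with most grippers. Origin: centre of its underside, z up. Starts on the counter between robot and cradle, 155 to 175 mm short of home, up to 20 mm off the cradle's centre line and turned up to 0.2 rad.
- tray: Aluminium tray 200 x 260 x 20 mm, bystander; origin under its centre.
- bowl: Blue melamine bowl, 140 mm across, 55 mm high, bystander; origin under its centre.
- mug_a: Steel mug, 80 mm across, 85 mm high, handle at its +y, bystander; origin under its centre.
- mug_b: Steel mug like the other, bystander; origin under its centre.
- soap: Green soap bottle, 68 mm across, 180 mm high, bystander; origin under its centre.
- brush: White washing-up brush lying along its x, bystander.
Not all that is in view belongs to the job. What is shaped like the caddy but pink or yellow is not meant.

How it is judged:
By the outcome, as a careful person would: the job done as asked, in the order asked, and still so for the second after the job is handed in, with the robot touching nothing.
It also fails if it takes over 72 s, if anything falls off the work surface, if the arm or the gripper's body presses on something with over 40 N, if the wrist force passes 120 N, or if a joint passes its speed limit or range.

## Robot

A 7-joint arm with a two-finger parallel gripper is mounted at the origin on the work surface. World frame = base frame: x ahead of the robot, y to its left, z up, the work surface at z = 0. Lengths are in mm, angles in rad, forces in N, time in s.
With the tool pointing down it reaches from about 400 to 925 mm from the base axis. Payload 5.6 kg.
Tool frame: the origin (TCP) lies midway between the tips of the shut fingers; the grasp point (between the pads) lies arm.grip_point_offset behind it (arm.grip_point_offset is the distance from the TCP to the grasp point, in mm); z points along the fingers, y is the direction in which the jaws open and shut (so a half turn about z gives the same grasp; the last joint's range is limited). The gripper opens to 85 mm and grips with 20 to 120 N. Pads are 22 mm wide; open, the fingers measure 114 mm over their backs; the gripper's body (76 mm by 85 mm) begins 54 mm behind the grasp point. The pads swing forward as they close: fully open they stand 13 mm farther back than shut.
Start: joints at [-1.206, 0.468, -0.012, 1.603, 0.006, 1.071, -0.056], TCP at [257.824, 596.687, 231.29] pointing down, gripper open.
Joint ranges: [-2.53, 2.53], [-0.31, 2.02], [-1.57, 1.55], [0.28, 2.44], [-1.29, 4.43], [0.15, 1.84], [-2.92, 2.92]. Speed limits (rad/s): [2.57, 2.57, 3.14, 3.14, 3.14, 3.14, 3.14].

## Interface

Orientations are given as a rotation vector (axis times angle).
In Python, from cell import arm, vision, job gives the robot as it stands. The module is installed in compiled form; this text tells all that it offers.
- The arm moves only by the tool step_arm, never from a script. Its argument "motion" is one flat list of numbers, 7 for each row, row after row: the gripper's target within -1 to 1 (fully open at 1, half-way at 0, shut at -1), then the shift along the tool's x, y, z in units of 60 mm (1.0 is 60 mm), then the turn, a rotation vector about the tool's x, y, z in units of 6 degrees (1.0 is 6 degrees). In form: [jaw, x, y, z, ax, ay, az, jaw, x, y, z, ax, ay, az, ...]. A call has 1 to 5 rows; each row shifts and turns the commanded pose from where the row before left it, along the tool's axes as they then stand; what a row does not reach is not made up. A row lasts 1/8 s, in which the tool goes at most 62.5 mm and 10.7 degrees, less where a joint would pass 70% of its speed; a pose out of reach is approached as far as the arm can. A call is refused whole if a number of a shift passes 1 or a number of a turn 1, either way. A call with a gripper value outside its range is refused whole. The fingers move at their own pace and stop on an object; the grip force is fixed at half the most. Time passes only in rows, so rows that do not move let the fingers close. It gives the time, the measured TCP pose, the force and the opening at its end, in the units of the state.
- arm.read_state(): the state, without advancing time (a new reading comes with each control period).
- vision.grab_frame(name): name is "scene" or "top"; returns a dict with "img" (384x512x3 uint8, blue, green, red), "vfov" (degrees; the focal length in pixels is half the picture's height over the tangent of half this angle, whatever the lens; pixels are square), "cx", "cy" (the principal point, pixels), "k1" (the pictures are not rectified: a ray, as slopes to the right and down, at radius r is drawn at 1 + k1 r^2 times it, then the intrinsics apply), "cam_to_world" (4x4, takes a point from camera to world coordinates). Camera axes: x right, y up, looking along -z (the intrinsics and any distortion apply to the point x, -y, -z); pixel columns grow to the right and rows downward; lengths in mm; the calibration is good to about 2 mm. A picture is of the moment at which its call begins. There is no depth.
- job.finish_job(): hands the job in, once; it reports no verdict.
Trained networks look in a picture, given as the dict that the camera call returned (one of the last four; its "shot" number tells which), for a name from the list of things; names that differ only in an ending like _2 or _b are one class to them, and where a whole thing is asked for, a point or a joint stands for the part that bears it (a point fixed in the world has none). Each returns a list of dicts, best first, with "p" (0 to 1); they miss things now and then, are a little off and sometimes report something else, mostly with a low value. They report only what shows in the picture. A call takes as long as a camera call. They do not tell look-alikes from the thing itself.
- vision.look_for(label, picture): "rect" ([left, top, width, height] as shares, 0 to 1, of the picture: columns of its width, rows of its height, round what is visible of it).
The state is a dict: "time_s": time; "joint_pos": joint angles; "joint_vel": joint speeds; "effort": joint torques, N m; "tool_pos": TCP position; "eef_rot": TCP orientation; "contact_force": force on the tool from outside, world axes, zero at the start; "ft_torque": the same for the moment, N m; "width": opening from 0.0 (shut) to 1.0 (fully open).
Only numpy, scipy, OpenCV 4.12 (cv2) and the standard library are available. Lean on these libraries where they do the work, as an engineer would, in place of code of your own. Each camera call takes 0.05 s, during which the arm holds its last target. There are 200 camera calls.

## Working session

There is one attempt and no reset: what is moved stays moved. The work goes in short steps, Python scripts to look and compute and a tool call to move; the robot and the scene stay as the last step left them, time stands still between calls to the robot, and variables do not carry over. Pictures are saved under pics/ and viewed, about 8 in all and at most 12, crops included, and the job is handed in when it is done.

Besides the shell and the picture viewer there is one more tool, called after "Call:" as name(argument=value, ...), one argument or row to a line, values as JSON. step_arm: Moves the arm, as the interface text tells. Its arguments: {"type":"object","properties":{"motion":{"type":"array"}},"required":["motion"]}

```bash
mkdir -p pics; cat > h.py <<'E'
import numpy as np, cv2
from cell import arm, vision, job
from scipy.spatial.transform import Rotation as R
def intr(f):
    h,w=f["img"].shape[:2]; return h/2/np.tan(np.radians(f["vfov"])/2)
def K(f):
    F=intr(f); return np.array([[F,0,f["cx"]],[0,F,f["cy"]],[0,0,1.]]),np.array([f["k1"],0,0,0.])
def proj(f,P):
    T=np.linalg.inv(np.array(f["cam_to_world"])); P=np.atleast_2d(P).astype(float)
    c=P@T[:3,:3].T+T[:3,3]; c=c*[1,-1,-1]; k,d=K(f)
    return cv2.projectPoints(c,np.zeros(3),np.zeros(3),k,d)[0][:,0]
def onz(f,uv,z):
    k,d=K(f); n=cv2.undistortPoints(np.array(uv,float).reshape(-1,1,2),k,d)[:,0]
    M=np.array(f["cam_to_world"]); r=np.c_[n[:,0],-n[:,1],-np.ones(len(n))]@M[:3,:3].T; o=M[:3,3]
    return o+r*((z-o[2])/r[:,2])[:,None]
def save(f,name,crop=None,s=1.5):
    im=f["img"]
    if crop: l,t,w,h=crop; im=im[t:t+h,l:l+w]
    cv2.imwrite("pics/"+name,cv2.resize(im,None,fx=s,fy=s,interpolation=cv2.INTER_CUBIC))
E
python3 - <<'E'
from h import *
a=[vision.grab_frame(n) for n in("scene","top")]
cv2.imwrite("pics/a.png",np.vstack([x["img"] for x in a])[:, :]) if 0 else None
for f,n in zip(a,("scene","top")):
    save(f,n+"0.png"); M=np.array(f["cam_to_world"]); print(n,M[:3,3].round(),f["vfov"],f["k1"],(-M[:3,2]).round(2))
    for l in("cradle","caddy","lever_bar","lever","hoops"):
        print(l,[(round(d["p"],2),(np.array(d["rect"])*[512,384,512,384]).round(0).tolist()) for d in vision.look_for(l,f)][:4])
s=arm.read_state(); print(s["tool_pos"],R.from_rotvec(s["eef_rot"]).as_matrix().round(3),arm.grip_point_offset,s["time_s"])
E
```

```text
scene [1127.  748. 1346.] 45.56332071830049 -0.13092085097346726 [-0.37 -0.5  -0.78]
cradle [(0.64, [206.0, 189.0, 78.0, 78.0])]
caddy [(0.96, [215.0, 279.0, 46.0, 39.0]), (0.77, [244.0, 169.0, 44.0, 44.0]), (0.72, [286.0, 236.0, 46.0, 51.0]), (0.64, [259.0, 130.0, 34.0, 37.0])]
lever_bar [(0.56, [257.0, 219.0, 24.0, 35.0])]
lever [(0.68, [244.0, 215.0, 37.0, 35.0])]
hoops [(0.51, [223.0, 191.0, 29.0, 27.0])]
top [ 455.  -41. 1456.] 43.52096694026636 -0.16561305434688212 [ 0.08 -0.02 -1.  ]
cradle [(0.79, [192.0, 122.0, 86.0, 58.0])]
caddy [(0.9, [175.0, 218.0, 55.0, 56.0]), (0.8, [132.0, 169.0, 49.0, 31.0]), (0.77, [140.0, 74.0, 49.0, 51.0]), (0.73, [235.0, 185.0, 46.0, 31.0])]
lever_bar [(0.81, [195.0, 169.0, 29.0, 13.0]), (0.63, [193.0, 120.0, 95.0, 59.0])]
lever [(0.74, [195.0, 141.0, 29.0, 44.0])]
hoops [(0.7, [235.0, 124.0, 37.0, 45.0])]
[257.84570945 596.69453882 231.30544802] [[-0.918  0.397  0.   ]
 [ 0.397  0.918  0.   ]
 [-0.     0.    -1.   ]] 18.700000000000003 0.6
```

View pics/scene0.png

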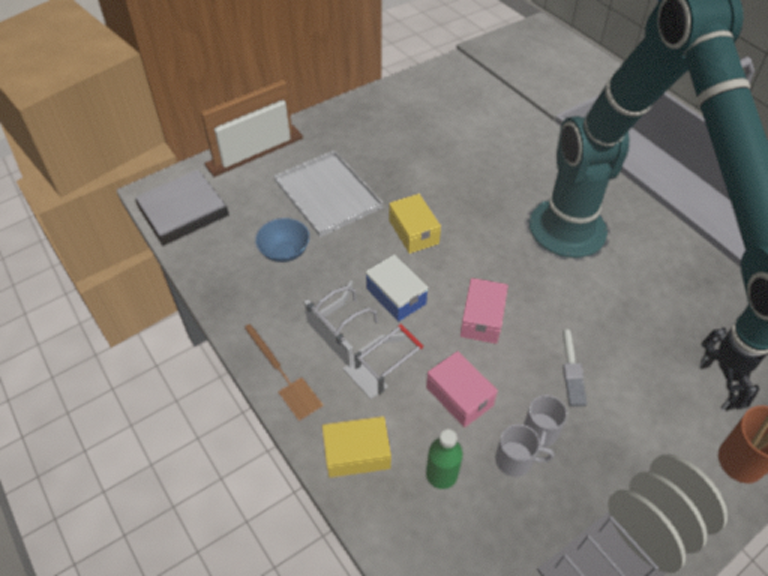

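View pics/top0.png

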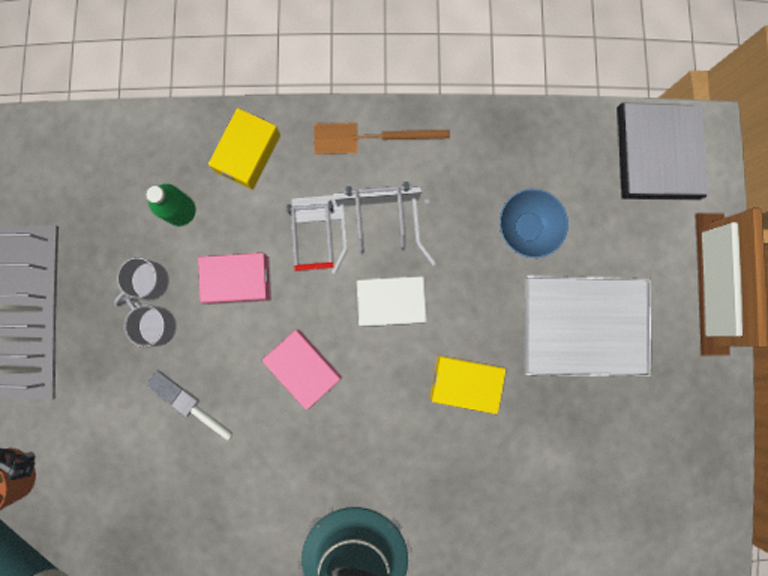

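The scene view shows the cradle at about (345,330), the red bar at (411,337), and a blue box with a white lid at (397,287). The top view shows that lid at (391,301) and the bar at (314,267). The other boxes (top view) are pink at (234,277) and (301,369), and yellow at (469,385) and (244,148). Only the white-lidded one has a blue body, so that is the caddy. I'll confirm it in one enlarged crop.

```bash
python3 - <<'E'
from h import *
f=vision.grab_frame("top"); g=vision.grab_frame("scene")
a=cv2.resize(f["img"][115:225,180:300],(800,733),interpolation=cv2.INTER_CUBIC)[:,:]
def cr(f,l,t,w,h,s): return cv2.resize(f["img"][t:t+h,l:l+w],None,fx=s,fy=s,interpolation=cv2.INTER_CUBIC)
A=cr(f,185,115,110,110,5);cv2.imwrite("pics/top_c.png",A)
cv2.imwrite("pics/sc_c.png",cr(g,195,165,100,105,5))
# lid white segmentation in top
hsv=cv2.cvtColor(f["img"],cv2.COLOR_BGR2HSV)
m=((hsv[...,1]<40)&(hsv[...,2]>190)).astype(np.uint8); n,lab,st,c=cv2.connectedComponentsWithStats(m)
k=lab[200,260]; cs=cv2.findContours((lab==k).astype(np.uint8),0,2)[0][0]; r=cv2.minAreaRect(cs); b=cv2.boxPoints(r)
print("lid px",r); 
W=onz(f,b,70); print(W.round(1),W.mean(0).round(1),[np.linalg.norm(W[i]-W[i-1]).round(1) for i in range(4)])
for i in range(4):
  d=W[i]-W[i-1]; print(np.arctan2(d[1],d[0]).round(3))
for nm,q in(("top",f),("sc",g)):
  h=cv2.cvtColor(q["img"],cv2.COLOR_BGR2HSV); m=(((h[...,0]<6)|(h[...,0]>176))&(h[...,1]>170)&(h[...,2]>90)).astype(np.uint8)
  n,lab,st,c=cv2.connectedComponentsWithStats(m)
  for i in range(1,n):
    if st[i,4]>15:
      cs=cv2.findContours((lab==i).astype(np.uint8),0,2)[0][0]; r=cv2.minAreaRect(cs)
      print(nm,st[i],c[i],r,onz(q,[c[i]],64).round(1), onz(q,cv2.boxPoints(r),66).round(1).tolist())
E
```

```text
lid px ((260.39227294921875, 200.45301818847656), (30.58924102783203, 44.569889068603516), 86.98721313476562)
[[ 556.6   -8.8   70. ]
 [ 562.6 -137.6   70. ]
 [ 474.3 -141.3   70. ]
 [ 468.5  -13.    70. ]] [515.5 -75.2  70. ] [np.float64(88.2), np.float64(128.9), np.float64(88.4), np.float64(128.4)]
0.048
-1.524
-3.1
1.616
top [197 175  25   5  78] [208.93589744 177.02564103] ((209.0034637451172, 177.0413818359375), (3.0726828575134277, 24.249282836914062), 85.2363510131836) [[584.7  73.8  64. ]] [[586.2, 109.0, 66.0], [591.6, 38.7, 66.0], [582.7, 38.0, 66.0], [577.3, 108.2, 66.0]]
```

View pics/top_c.png

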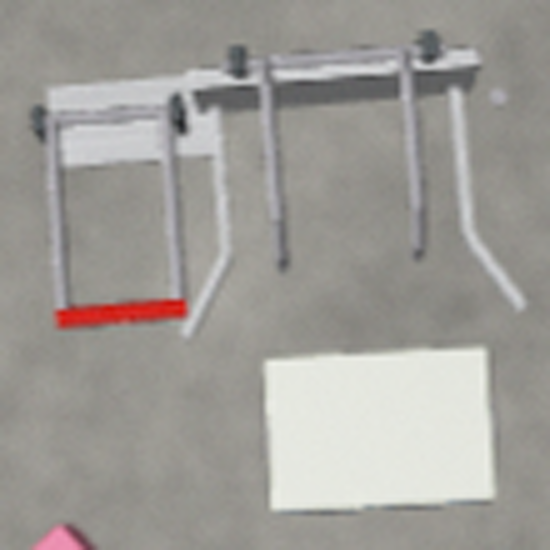

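View pics/sc_c.png

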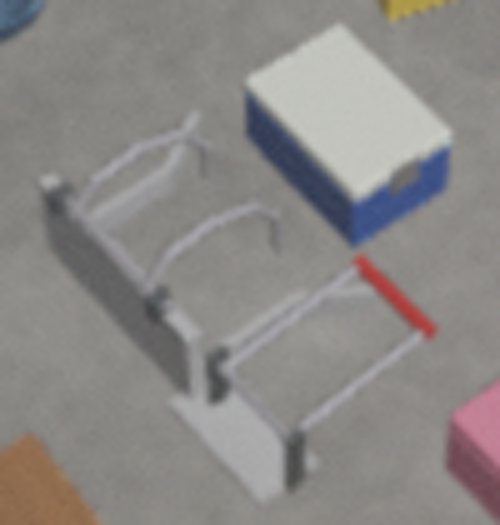

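The crops confirm the blue body under the white lid at crop (380,430), the red bar ends at (57,319) and (187,308), and the hoop tips at (283,268) and (419,257). Next I fit the cradle pose to these points.

```bash
cat >> h.py <<'E'
def C2W(p,P):
    c,s=np.cos(p[2]),np.sin(p[2]); P=np.atleast_2d(P).astype(float)
    return np.c_[p[0]+c*P[:,0]-s*P[:,1],p[1]+s*P[:,0]+c*P[:,1],P[:,2]]
E
python3 - <<'E'
from h import *
from scipy.optimize import least_squares
f=vision.grab_frame("top"); g=vision.grab_frame("scene")
top=[((522,306),(-91,-100,25)),((468,235),(-45,-73,25)),((225,255),(-45,73,25)),((187,333),(-91,100,25)),((480,64),(45,-85,85)),
((57,319),(-79,173,64)),((187,308),(-79,97,64)),((283,268),(-56,40,38)),((419,257),(-56,-40,38))]
sc=[((360,260),(-79,97,64)),((432,332),(-79,173,64)),((205,172),(-56,-40,38)),((278,245),(-56,40,38))]
def pt(L,o): return np.array([a for a,_ in L])/5+o, np.array([b for _,b in L])
tu,tp=pt(top,(184.6,114.6)); su,sp=pt(sc,(194.6,164.6))
r=lambda p,split=0:np.r_[(proj(f,C2W(p,tp))-tu).ravel(),(proj(g,C2W(p,sp))-su).ravel()]
s=least_squares(r,[665,-60,.07],x_scale=[10,10,.1],loss="soft_l1"); p=s.x; print(p.round(3)); print(r(p).reshape(-1,2).round(1).tolist())
s2=least_squares(lambda p:r(p)[:18],p,x_scale=[10,10,.1],loss="soft_l1");print("top only",s2.x.round(3))
print("bar",C2W(p,[[-79,135,64]]),"mouth",C2W(p,[[-91,0,0]]))
# caddy in cradle
c,s_=np.cos(p[2]),np.sin(p[2]); d=np.array([515.5,-75.2])-p[:2]; print("caddy in cradle",c*d[0]+s_*d[1],-s_*d[0]+c*d[1],"yaw rel",0.046-p[2])
# caddy side check in scene
cad=[515.5,-75.2,.046]; print((proj(g,C2W(cad,[[45,65,70],[45,-65,70],[-45,65,70],[-45,-65,70],[45,65,0]]))-(194.6,164.6))*5)
E
```

```text
[ 6.72982e+02 -5.48150e+01  8.20000e-02]
[[-0.2, 0.1], [0.2, -0.2], [0.3, 0.0], [0.2, 0.5], [0.3, 0.4], [0.1, 0.3], [0.1, 0.2], [-0.1, -0.4], [-0.4, -0.5], [-0.6, 0.1], [-0.2, 0.0], [0.7, 0.9], [0.2, 0.4]]
top only [ 6.73126e+02 -5.46990e+01  8.00000e-02]
bar [[583.21795984  73.28078825  64.        ]] mouth [[582.28593976 -62.24829106   0.        ]]
caddy in cradle -158.62073679903332 -7.452816168085828 yaw rel -0.035779089146246223
[[354.58849582 193.55353877]
 [243.24089367  78.79130701]
 [454.08603481 131.61568522]
 [341.34641126  21.54752053]
 [352.85290099 251.5490915 ]]
```

```bash
cat >> h.py <<'E'
CR=np.array([673.,-54.8,.082])
def plan(wps):
    """wps: (cradle x,y, z of TCP, tool-y yaw rel cradle, jaw, rows); prints rounded rows, straight-down tool"""
    s=arm.read_state(); p=np.array(s["tool_pos"]); r=R.from_rotvec(s["eef_rot"]); n=0
    for x,y,z,th,j,k in wps:
        t=C2W(CR,[[x,y,z]])[0]; a=th+CR[2]
        rt=R.from_matrix(np.c_[[-np.sin(a),np.cos(a),0],[np.cos(a),np.sin(a),0],[0,0,-1]])
        for i in range(k):
            d=r.inv().apply(t-p)/60/(k-i); w=np.degrees((r.inv()*rt).as_rotvec())/6/(k-i)
            d,w=d.round(2),w.round(2); print(", ".join("%g"%(v+0) for v in [j,*d,*w]),end=",\n"); n+=1
            if n%5==0: print()
            if abs(np.r_[d,w]).max()>1: print("TOO BIG")
            p=p+r.apply(d*60); r=r*R.from_rotvec(np.radians(w*6))
def st():
    s=arm.read_state(); c,n=np.cos(CR[2]),np.sin(CR[2]); d=np.array(s["tool_pos"])[:2]-CR[:2]
    M=R.from_rotvec(s["eef_rot"]).as_matrix()
    print("t",round(s["time_s"],2),"cradle xyz",(c*d[0]+n*d[1]).round(1),(-n*d[0]+c*d[1]).round(1),round(s["tool_pos"][2],1),"yaw",round(np.arctan2(M[1,1],M[0,1])-CR[2],3),"F",np.round(s["contact_force"],1),"w",round(s["width"],3))
E
python3 -c "
from h import *
st(); plan([(-79,135,190,0,1,13),(-79,135,47,0,1,4)])"
```

```text
t 0.8 cradle xyz -360.4 683.3 231.3 yaw 1.081 F [-0.3  0.1  0.3] w 0.999
1, -0.65, -0.45, 0.05, 0, 0, 0.79,
1, -0.68, -0.4, 0.05, 0, 0, 0.79,
1, -0.71, -0.34, 0.05, 0, 0, 0.79,
1, -0.74, -0.28, 0.05, 0, 0, 0.8,
1, -0.76, -0.21, 0.05, 0, 0, 0.79,

1, -0.78, -0.15, 0.05, 0, 0, 0.8,
1, -0.79, -0.08, 0.06, 0, 0, 0.79,
1, -0.79, -0.02, 0.05, 0, 0, 0.8,
1, -0.79, 0.05, 0.06, 0, 0, 0.79,
1, -0.78, 0.11, 0.05, 0, 0, 0.8,

1, -0.77, 0.17, 0.06, 0, 0, 0.79,
1, -0.75, 0.24, 0.05, 0, 0, 0.8,
1, -0.73, 0.3, 0.06, 0, 0, 0.79,
1, 0, 0, 0.6, 0, 0, 0,
1, 0, 0, 0.59, 0, 0, 0,

1, 0, 0, 0.6, 0, 0, 0,
1, 0, 0, 0.59, 0, 0, 0,
```

Call:
step_arm(
  motion=[1,-0.65,-0.45,0.05,0,0,0.79,1,-0.68,-0.4,0.05,0,0,0.79,1,-0.71,-0.34,0.05,0,0,0.79,1,-0.74,-0.28,0.05,0,0,0.8,1,-0.76,-0.21,0.05,0,0,0.79],
)

```text
time_s: 1.42
tool_pos: [383.2, 394.1, 216.5]
eef_rot: [1.26, 2.878, 0.001]
contact_force: [0.2, 0.5, 0.1]
width: 1.001
```

Call:
step_arm(
  motion=[1,-0.78,-0.15,0.05,0,0,0.8,1,-0.79,-0.08,0.06,0,0,0.79,1,-0.79,-0.02,0.05,0,0,0.8,1,-0.79,0.05,0.06,0,0,0.79,1,-0.78,0.11,0.05,0,0,0.8],
)

```text
time_s: 2.05
tool_pos: [509.1, 192.8, 200.3]
eef_rot: [1.828, 2.555, 0.001]
contact_force: [0.1, 0.1, 0.9]
width: 1.002
```

Call:
step_arm(
  motion=[1,-0.77,0.17,0.06,0,0,0.79,1,-0.75,0.24,0.05,0,0,0.8,1,-0.73,0.3,0.06,0,0,0.79,1,0,0,0,0,0,0],
)

```text
time_s: 2.55
tool_pos: [584.5, 68.6, 189.9]
eef_rot: [2.135, 2.301, -0.002]
contact_force: [0.2, 0.5, 0.2]
width: 0.994
```

```bash
python3 -c "
from h import *
st(); plan([(-79,135,47,0,1,5)]); f=vision.grab_frame('scene'); save(f,'s1.png',(150,110,200,190),3)"
```

```text
t 2.55 cradle xyz -78.1 130.2 189.9 yaw -0.007 F [0.2 0.5 0.2] w 0.994
1, 0.02, 0, 0.48, 0, 0, -0.01,
1, 0.02, 0, 0.48, 0, 0.01, -0.01,
1, 0.01, -0.01, 0.47, 0, 0, -0.02,
1, 0.02, 0, 0.48, 0, 0.01, -0.01,
1, 0.01, -0.01, 0.47, 0.01, 0, -0.02,
```

View pics/s1.png

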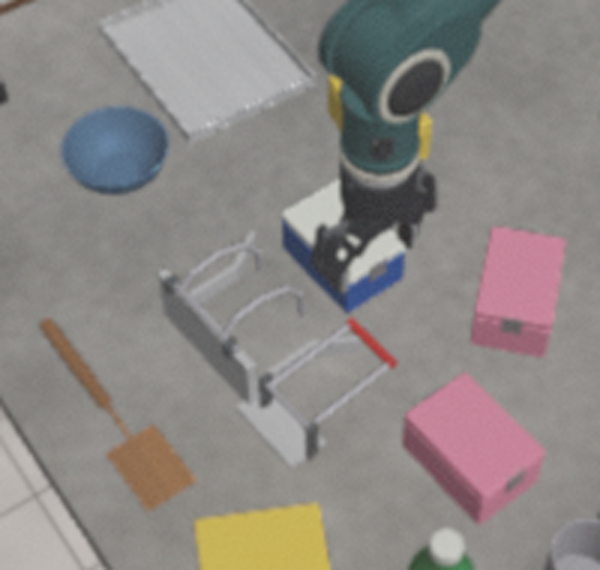

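The gripper is above the bar: fingertips at crop (340,250), bar at (373,343), with the offset explained by height. I'll descend and grip.

Call:
step_arm(
  motion=[1,0.02,0,0.48,0,0,-0.02,1,0.02,0,0.48,0,0,-0.02,1,0.02,0,0.48,0,0,-0.02,1,0.02,0,0.48,0,0,0,1,0,-0.01,0.46,0,0,0],
)

```text
time_s: 3.22
tool_pos: [581.4, 80.4, 46.3]
eef_rot: [-2.117, -2.32, -0.001]
contact_force: [-0.5, 0.9, 0.1]
width: 1.003
```

Call:
step_arm(
  motion=[-1,0,0,0,0,0,0,-1,0,0,0,0,0,0,-1,0,0,0,0,0,0,-1,0,0,0,0,0,0,-1,0,0,0,0,0,0],
)

```text
time_s: 3.85
tool_pos: [585.7, 78.6, 48.8]
eef_rot: [2.118, 2.313, 0.01]
contact_force: [6.5, 0.0, -1.5]
width: 0.112
```

```bash
python3 -c "
from h import *
st()
print([(round(40-119.6*np.cos(.1+q),1),round(52+119.6*np.sin(.1+q),1)) for q in (0,.05,.2,.4,.6,.8,1.,1.1)])"
```

```text
t 3.85 cradle xyz -76.1 140.1 48.8 yaw 0.006 F [ 6.5  0.  -1.5] w 0.112
[(np.float64(-79.0), np.float64(63.9)), (np.float64(-78.3), np.float64(69.9)), (np.float64(-74.3), np.float64(87.3)), (np.float64(-65.0), np.float64(109.3)), (np.float64(-51.5), np.float64(129.0)), (np.float64(-34.3), np.float64(145.7)), (np.float64(-14.3), np.float64(158.6)), (np.float64(-3.3), np.float64(163.5))]
```

```bash
python3 -c "
from h import *
plan([(42-119.6*np.cos(.1+q),140,34+119.6*np.sin(.1+q),0,-1,1) for q in np.linspace(.03,1.12,16)[1:]])"
```

```text
-1, 0, 0.02, -0.15, 0.08, 0, 0.06,
-1, 0, 0.03, -0.14, 0, 0, 0,
-1, 0, 0.05, -0.14, 0, 0, 0,
-1, 0, 0.05, -0.14, 0, 0, 0,
-1, 0, 0.06, -0.13, 0, 0, 0,

-1, 0, 0.08, -0.12, 0, 0, 0,
-1, 0, 0.08, -0.12, 0, 0, 0,
-1, 0, 0.09, -0.11, 0, 0, 0,
-1, 0, 0.1, -0.11, 0, 0, 0,
-1, 0, 0.1, -0.1, 0, 0, 0,

-1, 0, 0.12, -0.09, 0, 0, 0,
-1, 0, 0.12, -0.08, 0, 0, 0,
-1, 0, 0.12, -0.08, 0, 0, 0,
-1, 0, 0.13, -0.06, 0, 0, 0,
-1, 0, 0.13, -0.05, 0, 0, 0,
```

Call:
step_arm(
  motion=[-1,0,0.05,-0.15,0,0,0,-1,0,0.03,-0.14,0,0,0,-1,0,0.05,-0.14,0,0,0,-1,0,0.05,-0.14,0,0,0,-1,0,0.06,-0.13,0,0,0],
)

```text
time_s: 4.47
tool_pos: [596.5, 79.5, 89.3]
eef_rot: [2.121, 2.318, 0.0]
contact_force: [4.9, 0.8, -6.1]
width: 0.114
```

Call:
step_arm(
  motion=[-1,0,0.08,-0.12,0,0,0,-1,0,0.08,-0.12,0,0,0,-1,0,0.09,-0.11,0,0,0,-1,0,0.1,-0.11,0,0,0,-1,0,0.1,-0.1,0,0,0],
)

```text
time_s: 5.1
tool_pos: [618.4, 81.2, 122.5]
eef_rot: [-2.115, -2.311, 0.013]
contact_force: [-13.4, -0.7, 3.9]
width: 0.115
```

```bash
python3 -c "
from h import *
st()
plan([(42-119.6*np.cos(.1+q),140,34+119.6*np.sin(.1+q),0,-1,1) for q in (.83,.91,.98,1.06,1.13)])"
```

```text
t 5.1 cradle xyz -43.3 140.0 122.5 yaw 0.006 F [-13.4  -0.7   3.9] w 0.115
-1, 0, 0.23, -0.13, -0.11, -0.01, 0.06,
-1, 0, 0.13, -0.09, 0, 0, 0,
-1, 0, 0.12, -0.07, 0, 0, 0,
-1, 0, 0.14, -0.07, 0, 0, 0,
-1, 0, 0.13, -0.05, 0, 0, 0,
```

Call:
step_arm(
  motion=[-1,0,0.12,-0.09,0,0,0,-1,0,0.12,-0.08,0,0,0,-1,0,0.12,-0.08,0,0,0,-1,0,0.13,-0.06,0,0,0,-1,0,0.13,-0.05,0,0,0],
)

```text
time_s: 5.72
tool_pos: [658.4, 84.4, 149.1]
eef_rot: [-2.119, -2.314, 0.003]
contact_force: [-14.8, -1.7, 25.9]
width: 0.117
```

Call:
step_arm(
  motion=[-1,0,0.05,-0.02,0,0,0,-1,0,0,0,0,0,0],
)

```text
time_s: 5.98
tool_pos: [661.3, 84.6, 150.2]
eef_rot: [-2.119, -2.314, 0.003]
contact_force: [-17.3, -1.5, 24.7]
width: 0.11
```

```bash
python3 -c "
from h import *
st()
f=vision.grab_frame('scene'); save(f,'s2.png',(170,120,130,150),4)"
```

```text
t 5.97 cradle xyz -0.2 139.9 150.2 yaw 0.006 F [-17.3  -1.5  24.7] w 0.11
```

View pics/s2.png

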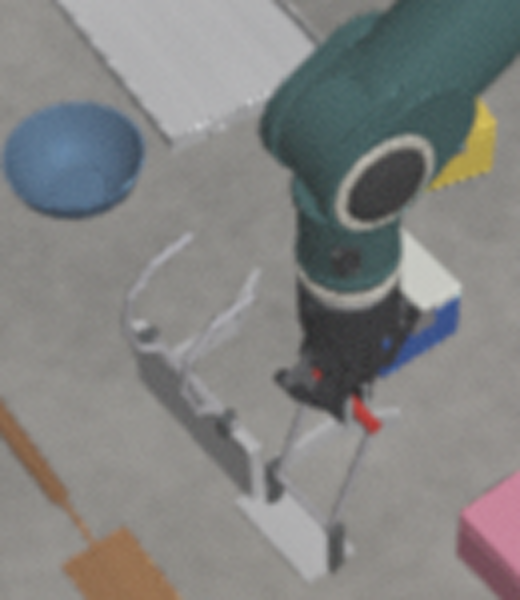

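The hoops are open: they stand up at crop (160,270) and (230,310), and the lever is at its stop. Next I release and go behind the caddy.

```bash
python3 -c "
from h import *
print(arm.read_state()['joint_pos'])
f=vision.grab_frame('top')
w=onz(f,np.array([(437,357),(505,365),(298,331),(340,378)])/1.5,70)-[CR[0],CR[1],0]
c,n=np.cos(.082),np.sin(.082); print(np.c_[c*w[:,0]+n*w[:,1],-n*w[:,0]+c*w[:,1]].round())
plan([(-2,140,150,0,0.2,3),(-2,140,250,0,.2,2),(-250,-7,200,1.535,.8,15),(-250,-7,100,1.535,.8,2),(-250,-7,15,1.535,.8,3)])"
```

```text
[-0.43871002  0.59749207  0.37384789  1.64028827 -0.25639756  0.95680026
  0.1138055 ]
[[-274.  -86.]
 [-302. -216.]
 [-201.  175.]
 [-298.  102.]]
0.2, 0, -0.01, 0, -0.01, -0.01, 0.02,
0.2, 0, -0.01, 0, -0.02, 0, 0.02,
0.2, 0, -0.01, 0, -0.01, -0.01, 0.02,
0.2, 0, 0, -0.83, 0, 0, 0,
0.2, 0, 0, -0.83, 0, 0, 0,

0.8, -0.16, -0.28, 0.06, 0, 0, -0.98,
0.8, -0.13, -0.29, 0.06, 0, 0, -0.98,
0.8, -0.1, -0.3, 0.05, 0, 0, -0.98,
0.8, -0.07, -0.31, 0.06, 0, 0, -0.98,
0.8, -0.04, -0.32, 0.05, 0, 0, -0.98,

0.8, -0.01, -0.32, 0.06, 0, 0, -0.98,
0.8, 0.02, -0.32, 0.05, 0, 0, -0.98,
0.8, 0.06, -0.32, 0.06, 0, 0, -0.97,
0.8, 0.09, -0.31, 0.05, 0, 0, -0.98,
0.8, 0.12, -0.3, 0.06, 0, 0, -0.97,

0.8, 0.15, -0.28, 0.05, 0, 0, -0.98,
0.8, 0.18, -0.27, 0.06, 0, 0, -0.97,
0.8, 0.2, -0.24, 0.05, 0, 0, -0.98,
0.8, 0.23, -0.22, 0.06, 0, 0, -0.97,
0.8, 0.25, -0.21, 0.05, 0, 0, -0.98,

0.8, 0, 0, 0.83, 0, 0, 0,
0.8, 0, 0.01, 0.84, 0, 0, 0,
0.8, 0, 0, 0.47, 0, 0, 0,
0.8, 0, 0, 0.47, 0, 0, 0,
0.8, 0, 0, 0.47, 0, 0, 0,
```

Call:
step_arm(
  motion=[0.2,0,0,0,0,0,0,0.2,0,0,0,0,0,0,0.2,0,0,0,0,0,0,0.2,0,0,0,0,0,0],
)

```text
time_s: 6.58
tool_pos: [663.4, 85.3, 145.3]
eef_rot: [2.121, 2.318, -0.0]
contact_force: [0.1, 0.1, -0.9]
width: 0.597
```

Call:
step_arm(
  motion=[0.2,0,0,-0.4,0,0,0,0.2,0,0,-0.8,0,0,0,0.2,0,0,-0.5,0,0,0],
)

```text
time_s: 6.95
tool_pos: [664.1, 85.2, 249.6]
eef_rot: [2.12, 2.316, 0.002]
contact_force: [-0.4, -0.5, 0.2]
width: 0.597
```

Call:
step_arm(
  motion=[0.8,-0.16,-0.28,0.06,0,0,-0.98,0.8,-0.13,-0.29,0.06,0,0,-0.98,0.8,-0.1,-0.3,0.05,0,0,-0.98,0.8,-0.07,-0.31,0.06,0,0,-0.98,0.8,-0.04,-0.32,0.05,0,0,-0.98],
)

```text
time_s: 7.58
tool_pos: [584.6, 29.5, 230.4]
eef_rot: [1.459, 2.782, -0.0]
contact_force: [0.1, 0.2, 0.4]
width: 0.903
```

Call:
step_arm(
  motion=[0.8,-0.01,-0.32,0.06,0,0,-0.98,0.8,0.02,-0.32,0.05,0,0,-0.98,0.8,0.06,-0.32,0.06,0,0,-0.97,0.8,0.09,-0.31,0.05,0,0,-0.98,0.8,0.12,-0.3,0.06,0,0,-0.97],
)

```text
time_s: 8.2
tool_pos: [506.6, -27.5, 213.8]
eef_rot: [0.708, 3.06, -0.0]
contact_force: [-0.5, -0.9, -0.3]
width: 0.898
```

Call:
step_arm(
  motion=[0.8,0.15,-0.28,0.05,0,0,-0.98,0.8,0.18,-0.27,0.06,0,0,-0.97,0.8,0.2,-0.24,0.05,0,0,-0.98,0.8,0.23,-0.22,0.06,0,0,-0.97,0.8,0.25,-0.21,0.05,0,0,-0.98],
)

```text
time_s: 8.82
tool_pos: [428.8, -83.7, 197.6]
eef_rot: [-0.088, 3.14, -0.0]
contact_force: [0.1, -0.4, -0.3]
width: 0.897
```

```bash
python3 -c "
from h import *
st()
plan([(-250,-7,110,1.535,.8,3),(-250,-7,15,1.535,.8,5)])
f=vision.grab_frame('scene'); save(f,'s3.png',(170,110,150,150),4)"
```

```text
t 8.82 cradle xyz -245.8 -8.8 197.6 yaw 1.545 F [ 0.1 -0.4 -0.3] w 0.897
0.8, 0.02, 0.01, 0.49, 0, 0, 0.03,
0.8, 0.03, 0.01, 0.48, 0, 0, 0.03,
0.8, 0.02, 0.01, 0.49, 0, 0, 0.04,
0.8, 0, 0, 0.32, 0, 0, 0,
0.8, 0, 0, 0.32, 0, 0, 0,

0.8, 0, 0, 0.31, 0, 0, 0,
0.8, 0, 0, 0.32, 0, 0, 0,
0.8, 0, 0, 0.31, 0, 0, 0,
```

View pics/s3.png

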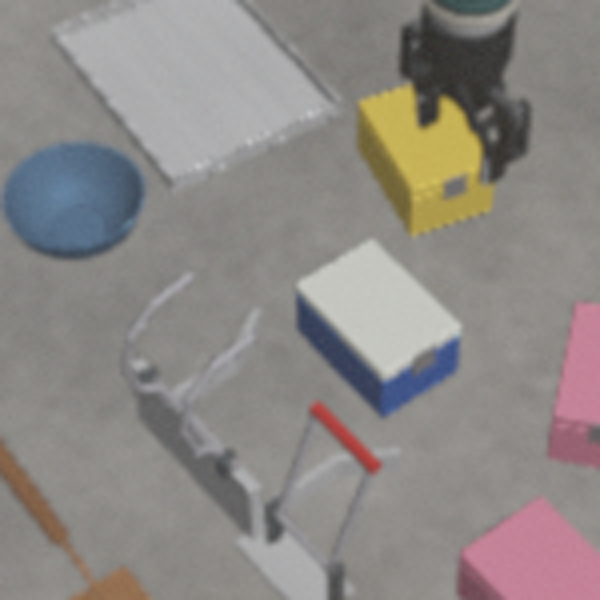

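The lever stays up, with its bar at crop (345,437), and the hoops are open. The caddy hasn't moved and the gripper is behind it. Next I descend.

Call:
step_arm(
  motion=[0.8,0.02,0.01,0.49,0,0,0.03,0.8,0.03,0.01,0.48,0,0,0.03,0.8,0.02,0.01,0.49,0,0,0.03,0.8,0,0,0.5,0,0,0,0.8,0,0,0.5,0,0,0],
)

```text
time_s: 9.5
tool_pos: [425.7, -81.6, 49.2]
eef_rot: [-0.066, 3.14, -0.0]
contact_force: [0.9, 0.0, -0.7]
width: 0.896
```

Call:
step_arm(
  motion=[0.8,0,0,0.3,0,0,0,0.8,0,0,0.28,0,0,0],
)

```text
time_s: 9.75
tool_pos: [425.5, -81.6, 14.4]
eef_rot: [-0.066, 3.141, -0.0]
contact_force: [-0.9, -0.8, 0.5]
width: 0.9
```

```bash
python3 -c "
from h import *
st(); f=vision.grab_frame('scene')
for q in (1.0,1.05,1.1): print((proj(f,C2W(CR,[[40-119.6*np.cos(.1+q),y,52+119.6*np.sin(.1+q)] for y in (97,173)]))-(169.6,109.6)).round(1)*4)
plan([(-222,-7,15,1.535,.8,2),(-130,0,15,np.pi/2,.8,8),(-70,0,15,np.pi/2,.8,6)])"
```

```text
t 9.75 cradle xyz -248.9 -6.4 14.4 yaw 1.531 F [-0.9 -0.8  0.5] w 0.9
[[326.4 402.8]
 [388.  464. ]]
[[320.8 404.4]
 [382.8 465.6]]
[[315.6 406.4]
 [377.2 467.6]]
0.8, -0.23, 0, -0.02, 0, -0.01, -0.02,
0.8, -0.24, 0, -0.01, 0, -0.02, -0.02,
0.8, -0.19, 0.02, 0, 0, 0, -0.04,
0.8, -0.19, 0.02, 0, 0, 0, -0.04,
0.8, -0.19, 0.02, 0, 0, 0, -0.04,

0.8, -0.19, 0.02, 0, 0, 0, -0.04,
0.8, -0.19, 0.02, 0, 0, 0, -0.04,
0.8, -0.19, 0.02, 0, 0, 0, -0.05,
0.8, -0.19, 0.02, 0, 0, 0, -0.04,
0.8, -0.2, 0.01, 0, 0, 0.01, -0.05,

0.8, -0.17, 0, 0, 0, 0, 0,
0.8, -0.17, 0, 0, 0, 0, 0,
0.8, -0.16, 0, 0, 0, 0, 0,
0.8, -0.17, 0, 0, 0, 0, 0,
0.8, -0.16, 0, 0, 0, 0, 0,

0.8, -0.17, 0, 0, 0, 0, 0,
```

Call:
step_arm(
  motion=[0.8,-0.23,0,0,0,0,0,0.8,-0.15,0,0,0,0,0,0.8,-0.12,0.02,0,0,0,0,0.8,-0.12,0.02,0,0,0,-0.04,0.8,-0.15,0.02,0,0,0,-0.05],
)

```text
time_s: 10.42
tool_pos: [470.2, -76.1, 15.3]
eef_rot: [0.083, -3.139, -0.0]
contact_force: [-3.0, -1.5, 1.5]
width: 0.896
```

Call:
step_arm(
  motion=[0.8,-0.18,0.02,0,0,0,-0.05,0.8,-0.18,0.02,0,0,0,-0.05,0.8,-0.18,0.02,0,0,0,-0.05,0.8,-0.18,0.01,0,0,0,-0.05,0.8,-0.18,0,0,0,0,-0.05],
)

```text
time_s: 11.05
tool_pos: [525.2, -68.3, 15.2]
eef_rot: [0.125, -3.139, -0.0]
contact_force: [-2.5, -0.6, -0.3]
width: 0.904
```

```bash
cat >> h.py <<'E'
def lid(f):
    hsv=cv2.cvtColor(f["img"],cv2.COLOR_BGR2HSV); m=((hsv[...,1]<40)&(hsv[...,2]>190)).astype(np.uint8)
    n,lab,st_,c=cv2.connectedComponentsWithStats(m)
    for i in range(1,n):
        if 150<st_[i,4]<1600 and 220<c[i][0]<300 and 120<c[i][1]<215:
            r=cv2.minAreaRect(cv2.findContours((lab==i).astype(np.uint8),0,2)[0][0]); W=onz(f,cv2.boxPoints(r),70)[:,:2]-CR[:2]
            a=CR[2]; W=W@np.array([[np.cos(a),-np.sin(a)],[np.sin(a),np.cos(a)]]); print("lid cradle",W.round(1).tolist(),"c",W.mean(0).round(1))
E
python3 -c "
from h import *
st(); f=vision.grab_frame('top'); lid(f); save(f,'t2.png',(180,100,130,130),4)
plan([(-70,0,15,np.pi/2,.8,9)])"
```

```text
t 11.05 cradle xyz -148.4 -1.3 15.2 yaw 1.568 F [-2.5 -0.6 -0.3] w 0.904
lid cradle [[-6.2, 93.5], [34.6, -70.3], [-91.7, -100.0], [-131.5, 62.6]] c [-48.7  -3.6]
0.8, -0.14, 0, 0, 0, 0, 0,
0.8, -0.14, 0, 0, 0, 0, 0,
0.8, -0.14, 0, 0, 0, 0, 0,
0.8, -0.14, 0, 0, 0, 0, 0,
0.8, -0.14, 0.01, 0, 0, 0, 0,

0.8, -0.14, 0, 0, 0, 0.01, 0,
0.8, -0.14, 0.01, 0, 0, 0, -0.01,
0.8, -0.15, 0, 0.01, 0, 0.01, 0,
0.8, -0.14, 0, 0, 0, 0, -0.01,
```

View pics/t2.png

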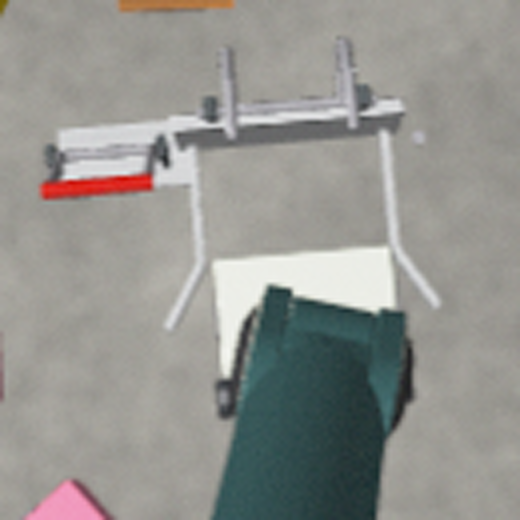

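The caddy's front edge is at crop (215,261) to (390,247), just between the guides' corners at (203,258) and (395,243). I'll measure the fit.

```bash
python3 -c "
from h import *
f=vision.grab_frame('top')
W=onz(f,np.array([(215,261),(390,247)])/4+[179.6,99.6],70)[:,:2]-CR[:2]; a=CR[2]
print(W@np.array([[np.cos(a),-np.sin(a)],[np.sin(a),np.cos(a)]]))"
```

```text
[[-48.94891064  61.54502068]
 [-49.80726372 -65.9074494 ]]
```

Call:
step_arm(
  motion=[0.8,-0.16,0.01,0,0,0,0,0.8,-0.16,0.01,0,0,0,0,0.8,-0.16,0.01,0,0,0,0,0.8,-0.16,0,0,0,0,0],
)

```text
time_s: 11.65
tool_pos: [563.4, -63.5, 15.3]
eef_rot: [0.125, -3.139, -0.0]
contact_force: [-2.2, 0.3, -0.3]
width: 0.899
```

Call:
step_arm(
  motion=[0.8,-0.16,0,0,0,0,0,0.8,-0.16,0,0,0,0,0,0.8,-0.16,0,0,0,0,0,0.8,-0.16,0,0,0,0,0],
)

```text
time_s: 12.15
tool_pos: [601.6, -60.6, 15.3]
eef_rot: [0.124, -3.139, -0.0]
contact_force: [-2.4, 0.7, -0.7]
width: 0.907
```

```bash
python3 -c "
from h import *
st()"
```

```text
t 12.15 cradle xyz -71.6 0.1 15.3 yaw 1.568 F [-2.4  0.7 -0.7] w 0.907
```

Force is 2.4 N, so the caddy is sliding freely. About 17 mm to go; I'll take it in slow rows.

Call:
step_arm(
  motion=[0.8,-0.08,0,0,0,0,0,0.8,-0.08,0,0,0,0,0,0.8,-0.05,0,0,0,0,0],
)

```text
time_s: 12.52
tool_pos: [613.7, -59.7, 15.3]
eef_rot: [-0.124, 3.139, -0.0]
contact_force: [-1.8, 0.0, 0.7]
width: 0.9
```

Call:
step_arm(
  motion=[0.8,-0.05,0,0,0,0,0,0.8,-0.05,0,0,0,0,0],
)

```text
time_s: 12.78
tool_pos: [616.9, -59.4, 14.7]
eef_rot: [0.123, -3.133, -0.001]
contact_force: [-13.1, -0.5, 3.9]
width: 0.9
```

Call:
step_arm(
  motion=[0.8,-0.04,0,0,0,0,0,0.8,0,0,0,0,0,0],
)

```text
time_s: 13.02
tool_pos: [616.6, -59.6, 13.7]
eef_rot: [0.123, -3.128, -0.001]
contact_force: [-12.5, -0.6, 2.3]
width: 0.903
```

```bash
python3 -c "
from h import *
st()"
```

```text
t 13.03 cradle xyz -56.6 -0.2 13.7 yaw 1.567 F [-12.5  -0.6   2.3] w 0.903
```

Call:
step_arm(
  motion=[0.8,-0.08,0,0,0,0,0,0.8,-0.05,0,0,0,0,0,0.8,0,0,0,0,0,0],
)

```text
time_s: 13.4
tool_pos: [615.7, -59.5, 10.6]
eef_rot: [0.121, -3.11, -0.003]
contact_force: [-29.6, -2.3, 2.8]
width: 0.902
```

```bash
python3 -c "
from h import *
st(); plan([(-62,0,15,np.pi/2,.8,1),(-110,0,15,np.pi/2,.8,2),(-200,0,15,np.pi/2,.8,3),(-200,0,210,np.pi/2,.8,4)])"
```

```text
t 13.4 cradle xyz -57.5 -0.0 10.6 yaw 1.567 F [-29.6  -2.3   2.8] w 0.902
0.8, 0.08, 0, -0.07, 0.03, -0.28, -0.04,
0.8, 0.4, 0, 0, 0, 0, 0,
0.8, 0.4, 0, 0, 0, 0, 0,
0.8, 0.5, 0, 0, 0, 0, 0,
0.8, 0.5, 0, 0, 0, 0, 0,

0.8, 0.5, 0, 0, 0, 0, 0,
0.8, 0, 0, -0.81, 0, 0, 0,
0.8, 0, 0, -0.81, 0, 0, 0,
0.8, 0, 0, -0.82, 0, 0, 0,
0.8, 0, 0, -0.81, 0, 0, 0,
```

Call:
step_arm(
  motion=[0.8,0.3,0,0,0,0,0,0.8,0.5,0,0,0,0,0,0.8,0.6,0,0,0,0,0,0.8,0.6,0,0,0,0,0,0.8,0.6,0,0,0,0,0],
)

```text
time_s: 14.02
tool_pos: [474.5, -70.8, 15.8]
eef_rot: [-0.124, 3.136, -0.001]
contact_force: [0.6, -0.7, -0.2]
width: 0.899
```

Call:
step_arm(
  motion=[0.8,0,0,-0.8,0,0,0,0.8,0,0,-0.8,0,0,0,0.8,0,0,-0.8,0,0,0,0.8,0,0,-0.9,0,0,0],
)

```text
time_s: 14.52
tool_pos: [474.8, -70.6, 215.4]
eef_rot: [-0.124, 3.137, -0.0]
contact_force: [1.9, -0.6, 0.3]
width: 0.901
```

```bash
python3 -c "
from h import *
st(); f=vision.grab_frame('scene'); save(f,'s4.png',(180,130,110,120),5)
a=np.array([[x,y,70] for x,y in((45,65),(45,-65),(-45,65),(-45,-65))]+[[45,65,0]])
print(((proj(f,C2W(CR,a))-(179.6,129.6))*5).round())
plan([(-3,135,225,0.0,.2,15)])"
```

```text
t 14.53 cradle xyz -198.8 0.5 215.4 yaw 1.568 F [ 1.9 -0.6  0.3] w 0.901
[[259. 497.]
 [145. 376.]
 [364. 427.]
 [248. 311.]
 [264. 553.]]
0.2, -0.21, 0.15, 0, 0.01, 0.01, 1,
0.2, -0.2, 0.17, 0, 0.01, 0.01, 1,
0.2, -0.18, 0.19, 0, 0.01, 0.01, 1,
0.2, -0.15, 0.21, 0, 0.01, 0.01, 1,
0.2, -0.13, 0.23, 0, 0, 0.01, 1,

0.2, -0.11, 0.24, 0, 0.01, 0.01, 1,
0.2, -0.08, 0.25, 0, 0, 0.01, 1,
0.2, -0.06, 0.25, 0, 0, 0.01, 1,
0.2, -0.03, 0.26, 0, 0.01, 0.01, 1,
0.2, 0, 0.26, 0, 0, 0.01, 0.99,

0.2, 0.02, 0.26, -0.01, 0.01, 0.01, 1,
0.2, 0.05, 0.26, -0.01, 0, 0, 0.99,
0.2, 0.08, 0.25, 0, 0, 0.01, 1,
0.2, 0.1, 0.24, -0.01, 0.01, 0, 0.99,
0.2, 0.13, 0.22, 0, 0, 0.01, 1,
```

View pics/s4.png

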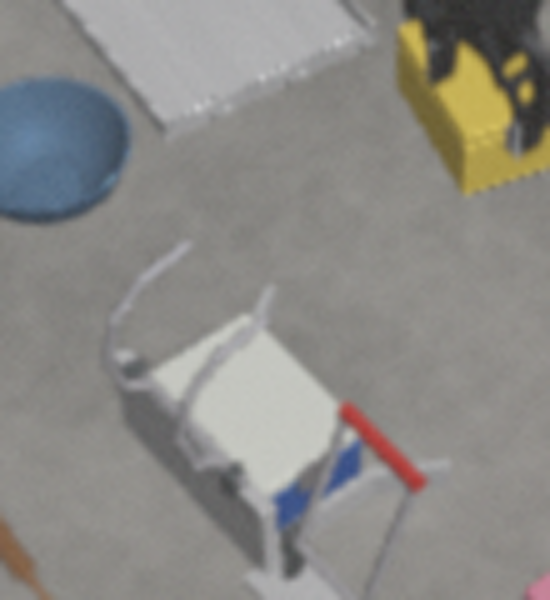

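The caddy is home: the lid's rear corner is at crop (248,314), predicted (248,311), and it sits square against the back plate. Next I go to the raised bar.

Call:
step_arm(
  motion=[0.2,-0.21,0.15,0,0,0,1,0.2,-0.2,0.17,0,0,0,1,0.2,-0.18,0.19,0,0,0,1,0.2,-0.15,0.21,0,0,0,1,0.2,-0.13,0.23,0,0,0,1],
)

```text
time_s: 15.2
tool_pos: [535.4, -19.9, 213.6]
eef_rot: [0.697, 3.061, 0.001]
contact_force: [-0.3, 0.2, -0.5]
width: 0.6
```

Call:
step_arm(
  motion=[0.2,-0.11,0.24,0,0,0,1,0.2,-0.08,0.25,0,0,0,1,0.2,-0.06,0.25,0,0,0,1,0.2,-0.03,0.26,0,0,0,1,0.2,0,0.26,0,0,0,1],
)

```text
time_s: 15.82
tool_pos: [595.3, 30.6, 213.6]
eef_rot: [1.466, 2.777, 0.002]
contact_force: [0.8, -0.3, -0.2]
width: 0.601
```

Call:
step_arm(
  motion=[0.2,0.02,0.26,0,0,0,1,0.2,0.05,0.26,0,0,0,1,0.2,0.08,0.25,0,0,0,1,0.2,0.1,0.24,0,0,0,1,0.2,0.13,0.22,0,0,0,1],
)

```text
time_s: 16.45
tool_pos: [655.4, 80.7, 213.5]
eef_rot: [2.135, 2.303, 0.003]
contact_force: [-0.9, -0.5, -0.2]
width: 0.599
```

```bash
python3 -c "
from h import *
st(); plan([(-1,136,190,0,.2,2),(-1,136,148,0,.2,3)])"
```

```text
t 16.45 cradle xyz -6.4 136.5 213.5 yaw -0.006 F [-0.9 -0.5 -0.2] w 0.599
0.2, 0, 0.04, 0.2, 0.01, 0, -0.03,
0.2, -0.01, 0.05, 0.19, 0.01, 0, -0.03,
0.2, 0, 0, 0.23, 0, 0, 0,
0.2, 0, 0, 0.24, 0, 0, 0,
0.2, 0, 0, 0.23, 0, 0, 0,
```

Call:
step_arm(
  motion=[0.2,0,0.04,0.2,0,0,-0.03,0.2,0,0.05,0.19,0,0,-0.03,0.2,0,0,0.23,0,0,0,0.2,0,0,0.24,0,0,0,0.2,0,0,0.23,0,0,0],
)

```text
time_s: 17.08
tool_pos: [659.2, 80.2, 146.7]
eef_rot: [-2.125, -2.314, 0.001]
contact_force: [-0.4, 0.3, 0.4]
width: 0.599
```

Call:
step_arm(
  motion=[-1,0,0,0,0,0,0,-1,0,0,0,0,0,0,-1,0,0,0,0,0,0,-1,0,0,0,0,0,0],
)

```text
time_s: 17.58
tool_pos: [660.1, 80.5, 148.5]
eef_rot: [2.124, 2.313, 0.002]
contact_force: [1.6, 0.8, -0.0]
width: 0.114
```

```bash
python3 -c "
from h import *
st(); plan([(42-119.6*np.cos(.1+q),136,34+119.6*np.sin(.1+q),0,-1,1) for q in np.linspace(1.1,-.02,16)[1:]])"
```

```text
t 17.57 cradle xyz -1.7 135.9 148.5 yaw 0.003 F [ 1.6  0.8 -0. ] w 0.114
-1, 0, -0.13, 0.11, 0.02, 0, 0.03,
-1, 0, -0.13, 0.07, 0, 0, 0,
-1, 0, -0.13, 0.08, 0, 0, 0,
-1, 0, -0.12, 0.09, 0, 0, 0,
-1, 0, -0.11, 0.09, 0, 0, 0,

-1, 0, -0.11, 0.11, 0, 0, 0,
-1, 0, -0.09, 0.11, 0, 0, 0,
-1, 0, -0.09, 0.12, 0, 0, 0,
-1, 0, -0.08, 0.12, 0, 0, 0,
-1, 0, -0.07, 0.14, 0, 0, 0,

-1, 0, -0.06, 0.13, 0, 0, 0,
-1, 0, -0.05, 0.14, 0, 0, 0,
-1, 0, -0.04, 0.15, 0, 0, 0,
-1, 0, -0.03, 0.14, 0, 0, 0,
-1, 0, -0.02, 0.15, 0, 0, 0,
```

Call:
step_arm(
  motion=[-1,0,-0.13,0.06,0,0,0,-1,0,-0.13,0.07,0,0,0,-1,0,-0.13,0.08,0,0,0,-1,0,-0.12,0.09,0,0,0,-1,0,-0.11,0.09,0,0,0],
)

```text
time_s: 18.2
tool_pos: [622.6, 77.5, 124.8]
eef_rot: [2.124, 2.314, 0.002]
contact_force: [5.4, 0.7, 2.7]
width: 0.114
```

Call:
step_arm(
  motion=[-1,0,-0.11,0.11,0,0,0,-1,0,-0.09,0.11,0,0,0,-1,0,-0.09,0.12,0,0,0,-1,0,-0.08,0.12,0,0,0,-1,0,-0.07,0.14,0,0,0],
)

```text
time_s: 18.82
tool_pos: [596.3, 75.4, 88.0]
eef_rot: [2.124, 2.314, 0.002]
contact_force: [6.5, 1.6, 1.6]
width: 0.115
```

```bash
python3 -c "
from h import *
st()"
```

```text
t 18.82 cradle xyz -65.7 136.0 88.0 yaw 0.004 F [6.5 1.6 1.6] w 0.115
```

Call:
step_arm(
  motion=[-1,0,-0.06,0.13,0,0,0,-1,0,-0.05,0.14,0,0,0,-1,0,-0.04,0.15,0,0,0,-1,0,-0.03,0.14,0,0,0,-1,0,-0.01,0.12,0,0,0],
)

```text
time_s: 19.45
tool_pos: [585.9, 74.5, 49.5]
eef_rot: [2.124, 2.314, 0.003]
contact_force: [-9.0, 0.5, 57.8]
width: 0.113
```

Call:
step_arm(
  motion=[-1,0,0,0.05,0,0,0,-1,0,0,0.03,0,0,0,-1,0,0,0,0,0,0],
)

```text
time_s: 19.82
tool_pos: [586.0, 74.5, 49.5]
eef_rot: [-2.124, -2.312, -0.006]
contact_force: [-12.6, 0.4, 57.3]
width: 0.114
```

```bash
python3 -c "
from h import *
st()"
```

```text
t 19.82 cradle xyz -76.2 136.0 49.5 yaw 0.003 F [-12.6   0.4  57.3] w 0.114
```

The lever is hard on its stop (57 N, no movement). I release and withdraw.

Call:
step_arm(
  motion=[0.6,0,0,0,0,0,0,0.6,0,0,0,0,0,0,0.6,0,0,0,0,0,0,0.6,0,0,0,0,0,0],
)

```text
time_s: 20.32
tool_pos: [583.8, 73.9, 41.9]
eef_rot: [-2.124, -2.313, 0.003]
contact_force: [-0.3, 0.1, -0.1]
width: 0.803
```

Call:
step_arm(
  motion=[0.6,0,0,-0.3,0,0,0,0.6,0,0,-0.8,0,0,0,0.6,0,0,-0.9,0,0,0,0.6,0,-0.3,-0.9,0,0,0,0.6,0,-0.9,0,0,0,0],
)

```text
time_s: 20.95
tool_pos: [516.9, 68.0, 222.2]
eef_rot: [2.121, 2.308, 0.014]
contact_force: [-0.7, 0.0, -0.6]
width: 0.798
```

Call:
step_arm(
  motion=[0.6,0.8,-0.2,0,0,0,0,0.6,0.9,-0.2,0,0,0,0,0.6,0.9,0,0,0,0,0,0.6,0.9,0,0,0,0,0,0.6,0,0,0,0,0,0],
)

```text
time_s: 21.58
tool_pos: [469.9, 280.1, 217.7]
eef_rot: [-2.115, -2.322, -0.003]
contact_force: [0.2, 0.2, -1.2]
width: 0.799
```

```bash
python3 -c "
from h import *
st(); f=vision.grab_frame('scene'); g=vision.grab_frame('top')
for q in (0,.05,.1): print(((proj(f,C2W(CR,[[40-119.6*np.cos(.1+q),y,52+119.6*np.sin(.1+q)] for y in (97,173)]))-(189.6,169.6))*5).round(1).tolist())
A=cv2.resize(f['img'][170:270,190:290],(400,400),interpolation=2) ; B=cv2.resize(g['img'][110:210,185:285],(400,400),interpolation=2)
cv2.imwrite('pics/e.png',np.hstack([A,B]))"
```

```text
t 21.57 cradle xyz -175.0 350.4 217.7 yaw 0.011 F [ 0.2  0.2 -1.2] w 0.799
[[382.2, 235.3], [455.9, 307.3]]
[[381.6, 230.9], [455.4, 303.0]]
[[380.6, 226.7], [454.6, 299.0]]
```

View pics/e.png

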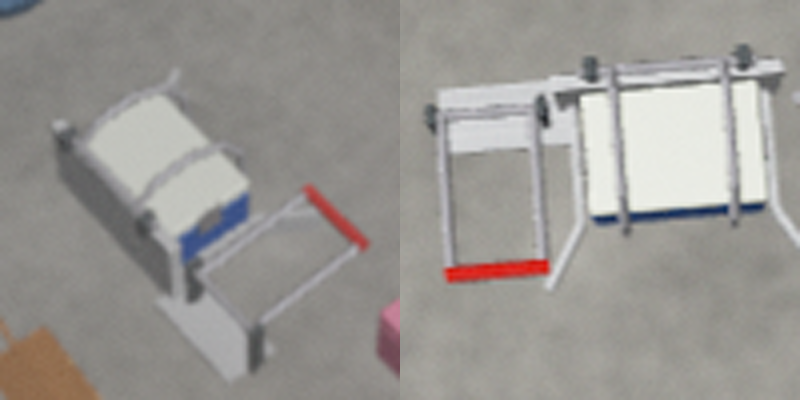

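The hoops are closed over the caddy (tips at crop (626,230) and (735,220)). The bar end at (307,188) matches lever angle 0. I'm handing the job in.

```bash
python3 -c "
from h import *
print(job.finish_job())"
```

```text
the job is handed in; nothing more can be done
None
```

The blue caddy is in its cradle, with the lever arch down and both hoops closed over it. I handed the job in at about 22 s with the gripper clear of everything.

- **Lever up:** I gripped the red bar and swung it up to its stop. The picture matched lever angle 1.1, and the hoops stayed open after I let go.
- **Caddy in:** I pushed it along the counter with the open fingers at 2–3 N. It stopped solidly against the back plate, with no further movement at 30 N. The lid's rear corner was within 1 px of where it should be when fully home.
- **Lever down:** I swung the bar back down to its stop, where it held at 57 N without moving. The last pictures show the bar at angle 0 and both hoops over the caddy.

**Checks:** My automatic lid measurement partway through the push failed because the arm was in the way, so I measured the caddy's edge by hand instead. It was 2 mm off centre, which I corrected. No other checks disagreed. I kept clear of the tray, bowl, mugs, soap bottle and brush, but did not check them individually at the end.

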